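Push the loose base out of a tartlet tin

ROBOT

A 6-joint arm with a two-finger parallel gripper is mounted at the origin on a cart in front of the work surface, level with it; the furniture and walls round the work are solid. World frame = base frame: x ahead of the robot, y to its left, z up, the work surface at z = 0. Lengths are in m, angles in rad, forces in N, time in s.
With the tool pointing down it reaches from about 0.275 to 0.75 m from the base axis. Payload 10.2 kg.
Tool frame: the origin (TCP) lies on the centre line of the jaws, within the pads' length; the fingertips stand 11 mm ahead of it and the grasp point (between the pads) lies 8 mm behind it; z points along the fingers, y is the line along which they close (so a half turn about z gives the same grasp; the last joint's range is limited). The gripper opens to 85 mm and grips with 20 to 120 N. Pads are 22 mm wide; open, the fingers measure 114 mm over their backs; the gripper's body (76 mm by 85 mm) begins 54 mm behind the grasp point. The pads swing forward as they close: fully open they stand 13 mm farther back than shut.
Start: joints at [1.023, 0.313, 1.498, -0, 1.331, -0.223], TCP at [0.168, 0.498, 0.242] pointing down, gripper open.
Joint ranges: [-2.94, 2.94], [-0.97, 2.17], [0.19, 2.56], [-1.23, 4.37], [0.02, 3.11], [-2.88, 2.88]. Speed limits (rad/s): [2.39, 2.39, 3.01, 3.14, 3.14, 3.14].

INTERFACE

Orientations are given as a rotation vector (axis times angle).
In Python, from station import sense, viewer, workorder gives the robot as it stands.
- The arm moves only by the tool apply_moves, never from a script. Its argument "commands" is a list of rows, each an object of numbers: "x", "y", "z": the shift along the tool's x, y, z normalised to -1 to 1, where 1 is 30 cm; "ax", "ay", "az": the turn, a rotation vector about the tool's x, y, z normalised to -1 to 1, where 1 is 180 degrees; "hand": the closure, from 0 (fully open) to 1 (shut). A call has 1 to 8 rows; each row is the pose to reach, as a shift and turn from the pose commanded when the call began, along the tool's axes at that moment, turning the shorter way round; what a row does not reach only later rows make up. A row lasts 1/10 s, in which the tool goes at most 50 mm and 8.59 degrees, less where a joint would pass 70% of its speed; a pose out of reach is approached as far as the arm can. A call with a number of a shift or a turn outside -1 to 1 is refused whole. A call with a gripper value outside its range is refused whole. The fingers move at their own pace and stop on an object; the grip force is fixed at half the most. Time passes only in rows, so rows that repeat a pose let the fingers close. It gives the time, the measured TCP pose, the force, the opening and the grip force at its end, in the units of the state.
- sense(): the state, without advancing time (a new reading comes with each control period).
- viewer.capture(name): name is "side" or "top"; returns the picture (420x560x3 uint8, blue, green, red); there is no depth.
- viewer.camera_params(name): a dict with "vfov" (degrees; the focal length in pixels is half the picture's height over the tangent of half this angle, whatever the lens; pixels are square), "cx", "cy" (the principal point, pixels), "pose" (4x4, takes a point from camera to world coordinates). Camera axes: x right, y down, z forward; pixel columns grow to the right and rows downward; lengths in m; the calibration is good to about 2 mm. A picture is of the moment at which its call begins. camera_params takes no time and is no camera call.
- workorder.close_job(): hands the job in; it is judged then, once.
The state is a dict: "time": time; "q": joint angles; "joint_vel": joint speeds; "effort": joint torques, N m; "ee_pos": TCP position; "tcp_rot": TCP orientation; "ft_force": force on the tool from outside, world axes, zero at the start; "torque": the same for the moment, N m; "opening": opening from 0.0 (shut) to 1.0 (fully open); "finger_force": force on a finger pad.
Only numpy, scipy, OpenCV 4.12 (cv2) and the standard library are available. Lean on these libraries where they do the work, as an engineer would, in place of code of your own. Each camera call takes 0.05 s, during which the arm holds its last target. There are 200 camera calls.

TASK

Gently stand the loose-bottomed tartlet tin centrally on the head of the release stand, without dropping it, and let go; then push the tin's ring down by its two ears until the base clicks out through the top and the ring rests on the stand's collar, without ramming it. Take the freed base from above and lay it flat in the middle of the trivet, leave the ring sitting on the collar, and do not shift the other things.

Things in the scene. Friction and masses are not known exactly. Their poses are not given: they have to be found in the camera images.
- tin: Ring of the tartlet tin, dark steel, loose, about 0.16 kg, starts upright on the worktop. Origin: centre of its underside; z up; x runs through its two ears. Wall 68 mm outside, 62 mm inside diameter, 26 mm high; grasp it across the bare wall at +y and -y. A lip inside the bottom, 3 mm thick, leaves a round opening of 52 mm.
- tin_rim (a point): Centre of the ring's mouth, 26 mm above its underside. Four spring clips at the diagonals (black housings outside, out to 45 mm from the axis; steel balls inside) hold the base down on the lip: 8 to 15 N pushes it up past them with a click; after that the ring slides down freely.
- ear_a (a point): Where to press on the ear on the ring's +x side: middle of its top face, level with the rim, 44 mm from the axis. Each ear is a flat tab 4 mm thick, 24 mm wide, its flat part reaching 51 mm from the axis.
- ear_b (a point): The same point on the ear on the -x side. Pressing both ears at once, one finger on each, keeps the ring level while the base comes up between the fingers.
- base: Loose base: flat aluminium disc, 59 mm across, 6 mm thick, 0.09 kg. Origin: centre of underside. Starts in the tin on the lip (3 mm above the tin's underside), out of grip. On the stand, the head enters the lip's opening (4 mm play) and carries the base. Pushed down to the collar, the ring goes 37 mm; the base stays lying on the head, 14 mm above the rim.
- stand: Release stand, fixed. Origin: centre of the underside of its round wooden foot (112 mm across, 8 mm thick), with a hub 38 mm round up to 36 mm, and a black clamp screw on the hub's side reaching 40 mm out. Over 80 N of ring on stand is ramming (its own drop after the click is far less); over 40 N of base on stand means it was dropped on the head.
- hub_top (a point): Top of the stand's hub, on its axis. Out of it rises a column: a steel collar 62 mm round and, 40 mm above the collar's top, the flat top of a white head 44 mm round. The column is clamped at another height each time, NOT in the reported poses: collar top 44 to 84 mm, head top 84 to 124 mm above the worktop; feel for it or see it.
- trivet: Pale blue-green scalloped ceramic trivet, 215 x 225 mm, fixed. Origin: centre of its underside; top 12 mm above the worktop.
- mug: Bystander: black and white mug, 81 mm wide (116 with handle), 94 mm tall, behind the work on the left. Loose; origin: centre of its underside.
- salt_shaker: Bystander: salt shaker with a grey cap, 44 mm round, 90 mm tall, behind the stand. Loose; origin: centre of its underside.
- garlic: Bystander: garlic bulb, 50 mm, behind the stand. Loose; origin: centre of its underside.
- lemon: Bystander: lemon, 78 x 55 x 56 mm, lying behind the stand. Loose; origin: centre of its underside.
There are look-alikes about, which are no part of the job. Several things look just like the tin: the one meant starts farthest from the robot's base.

How it is judged:
On the way, in this order (a step that is already met when the one before it is completed fails the run):
1. the tin stands centrally on the head, level and let go, its base still in it (horizontal distance between tin and stand below 0.009 m and angle between tin's own z axis and vertical below 0.1 rad and height (world z) of tin above 0.072 m and z of base in the frame of tin below 0.009 m and contact force between base and stand above 0.3 N and contact force between the fingers and tin below 0.1 N and linear speed of tin below 0.02 m/s), for 0.2 s.
2. the base has been pushed out above the ring and lies on the head untouched, with the ring down on the collar (horizontal distance between tin and stand below 0.009 m and angle between each of tin, base's own z axis and vertical below 0.1 rad and z of base in the frame of tin above 0.035 m and contact force between each of base, tin and stand above 0.2 N and horizontal distance between base and stand below 0.015 m and contact force between the fingers and base below 0.1 N), for 0.2 s.
At the end, for the whole second after the job is handed in: The base lies flat (within 7 degrees) at rest on the trivet, its centre within 40 mm of the trivet's centre; the ring rests level on the stand's collar, its axis within 9 mm of the stand's; nothing is touched by the robot (horizontal distance between tin and stand below 0.009 m and angle between tin's own z axis and vertical below 0.1 rad and height (world z) of tin between 0.038 and 0.088 m and contact force between tin and stand above 0.2 N and linear speed of each of tin, base below 0.02 m/s and horizontal distance between base and trivet below 0.04 m and angle between base's own z axis and vertical below 0.12 rad and contact force between base and trivet above 0.1 N and height (world z) of base below 0.02 m).
It fails at once if the ring rammed on the stand with more than 80 N (contact force between tin and stand above 80 N).
It fails at once if the tin dropped or driven on the head: more than 40 N between base and stand (contact force between base and stand above 40 N).
It fails at once if a bystander shifted by more than 40 mm (distance of any of mug, salt_shaker, garlic, lemon from where it was at the start of the episode above 0.04 m).
It also fails if it takes over 72 s, if anything falls off the work surface, if the arm or the gripper's body presses on something with over 40 N, if the wrist force passes 120 N, or if a joint passes its speed limit or range.

## Working session

There is one attempt and no reset: what is moved stays moved. The work goes in short steps, Python scripts to look and compute and a tool call to move; the robot and the scene stay as the last step left them, time stands still between calls to the robot, and variables do not carry over. Pictures are saved under pics/ and viewed, at most 13 in all, crops included, and the job is handed in when it is done.

Besides the shell and the picture viewer there is one more tool, called in YAML: its name, and indented under it one key for each argument. apply_moves: Moves the arm, as the interface text tells. Its arguments: {"type":"object","properties":{"commands":{"type":"array"}},"required":["commands"]}

```bash
ls; mkdir -p pics; python3 - <<'E'
from station import sense, viewer
import cv2
print(sense())
for n in("side","top"):
    cv2.imwrite(f"pics/{n}0.png",viewer.capture(n)); print(viewer.camera_params(n))
E
```

```text
pics
{'time': 0.0, 'q': array([ 1.02260410e+00,  3.13418637e-01,  1.49842839e+00, -2.46423610e-05,
        1.33099161e+00, -2.23405689e-01]), 'joint_vel': array([0.00085003, 0.00153376, 0.0001565 , 0.0002914 , 0.00177335,
       0.00114829]), 'effort': array([-1.09785229e-03, -4.12277913e+01, -2.59739542e+01, -3.10818350e-04,
        4.12522088e-03, -2.53223345e-05]), 'ee_pos': array([0.16742246, 0.49733523, 0.24175438]), 'tcp_rot': array([-5.07852701e-01, -3.09981939e+00,  1.82721746e-03]), 'ft_force': array([-0.40325509,  0.09540393,  0.23805734]), 'torque': array([-0.06219593, -0.04795415, -0.00407867]), 'finger_force': 0.0, 'opening': 0.9981852348333189}
{'vfov': 55.65440514569577, 'cx': 284.8356158310082, 'cy': 211.8308323854619, 'pose': array([[ 0.99178364, -0.07266271,  0.10528695,  0.43443096],
       [-0.12790798, -0.54921452,  0.82583471, -0.8284682 ],
       [-0.00218227, -0.83251639, -0.55399611,  0.61705595],
       [ 0.        ,  0.        ,  0.        ,  1.        ]])}
{'vfov': 43.45770318825092, 'cx': 271.86795165736027, 'cy': 215.41836736715086, 'pose': array([[ 1.45064149e-02, -9.89234659e-01,  1.45617149e-01,
         3.24116105e-01],
       [-9.99893806e-01, -1.45546028e-02,  7.34507346e-04,
        -3.31506557e-03],
       [ 1.39279964e-03, -1.45612340e-01, -9.89340743e-01,
         1.34600719e+00],
       [ 0.00000000e+00,  0.00000000e+00,  0.00000000e+00,
         1.00000000e+00]])}
```

View pics/top0.png

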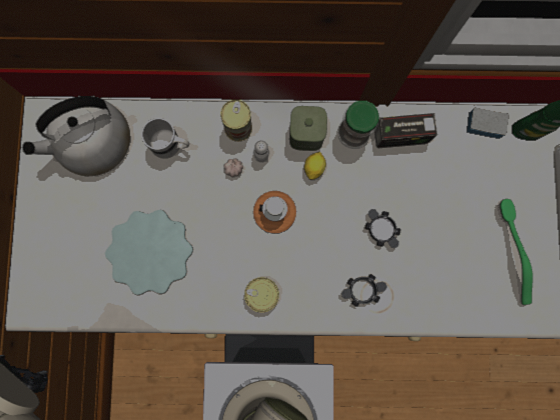

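View pics/side0.png

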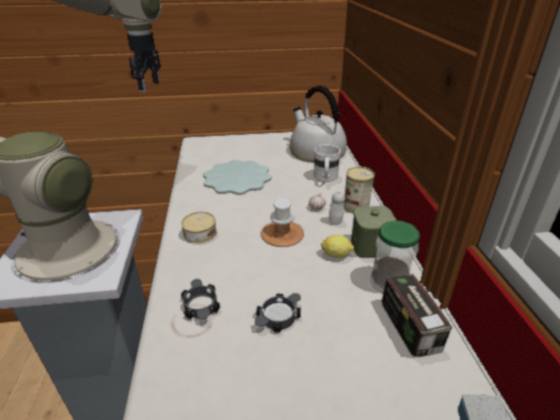

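```bash
cat > h.py <<'E'
import numpy as np, cv2
from station import sense, viewer
def cam(n):
    p=viewer.camera_params(n); return 210/np.tan(np.radians(p['vfov']/2)),p['cx'],p['cy'],p['pose']
def ray(n,u,v):
    f,cx,cy,P=cam(n); d=P[:3,:3]@np.array([(u-cx)/f,(v-cy)/f,1]); return P[:3,3],d/np.linalg.norm(d)
def onz(n,u,v,z):
    o,d=ray(n,u,v); return o+d*(z-o[2])/d[2]
def proj(n,X):
    f,cx,cy,P=cam(n); c=P[:3,:3].T@(np.array(X)-P[:3,3]); return np.array([f*c[0]/c[2]+cx,f*c[1]/c[2]+cy])
def two(a,b):
    (o1,d1),(o2,d2)=ray('top',*a),ray('side',*b)
    s=np.linalg.lstsq(np.c_[d1,-d2],o2-o1,rcond=None)[0]
    p,q=o1+s[0]*d1,o2+s[1]*d2; return (p+q)/2,np.linalg.norm(p-q)
def crop(img,u,v,w,h,k):
    return cv2.resize(img[v:v+h,u:u+w],None,fx=k,fy=k,interpolation=cv2.INTER_CUBIC)
E
python3 - <<'E'
from h import *
t=cv2.imread('pics/top0.png');s=cv2.imread('pics/side0.png')
for u,v in((382,230),(363,291)):
    p=onz('top',u,v,.02);print(p,np.hypot(p[0],p[1]))
a=crop(t,335,200,75,110,5);b=crop(s,175,270,150,70,5)  # 375x550
c=np.zeros((600,800,3),np.uint8)
c[:550,:375]=a; c[:280,375:800]=cv2.resize(b,(425,280))[:, :]
d=crop(t,245,185,60,55,5);e=crop(s,250,190,60,60,5)
c[285:285+275,375:575]=d[:,50:250];c[285:585,575:800]=e[:,37:262]
cv2.imwrite('pics/c1.png',c)
E
```

```text
[ 0.48604752 -0.28191647  0.02      ] 0.5618888557983905
[ 0.33230014 -0.23212994  0.02      ] 0.40534885087490713
```

View pics/c1.png

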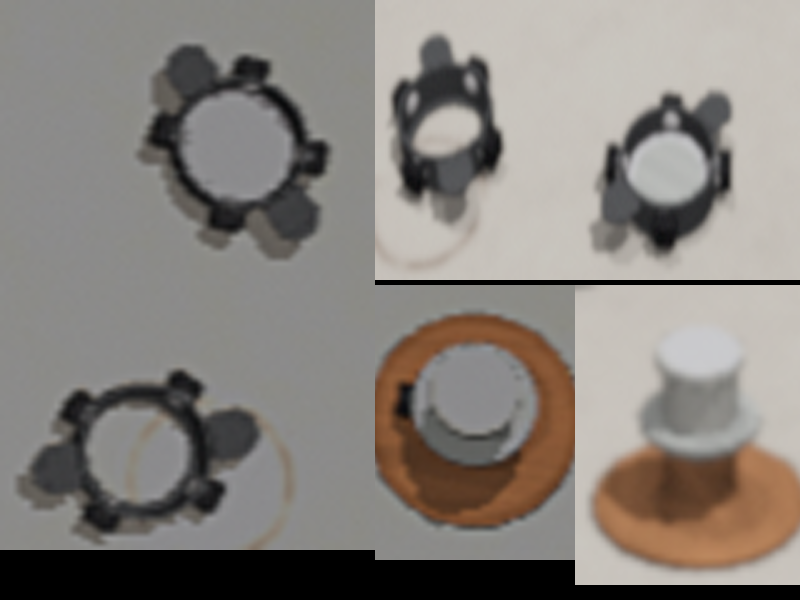

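```bash
python3 - <<'E'
from h import *
t=cv2.imread('pics/top0.png');s=cv2.imread('pics/side0.png')
def big(m,x0,y0,x1,y1):
    r=np.zeros_like(m);r[y0:y1,x0:x1]=m[y0:y1,x0:x1]
    cs,_=cv2.findContours(r,cv2.RETR_EXTERNAL,cv2.CHAIN_APPROX_NONE)
    return max(cs,key=cv2.contourArea)
def hsv(i):return cv2.cvtColor(i,cv2.COLOR_BGR2HSV)
om=lambda i:cv2.inRange(hsv(i),(3,90,30),(20,255,255))
F=[]
for n,i,b in(('top',t,(250,188,300,236)),('side',s,(255,215,310,248))):
    c=cv2.convexHull(big(om(i),*b));e=cv2.fitEllipse(c);print(n,'foot',e);p=onz(n,*e[0],.008);print(p);F.append(p)
# trivet
for n,i,b in(('top',t,(100,200,200,300)),('side',s,(195,150,280,195))):
    m=cv2.inRange(hsv(i),(70,25,60),(105,255,255));c=big(m,*b);h=cv2.convexHull(c)
    M=cv2.moments(h);print(n,'trivet',onz(n,M['m10']/M['m00'],M['m01']/M['m00'],.012),cv2.boundingRect(c))
# tin bright disc and dark ring
g=cv2.cvtColor(t,cv2.COLOR_BGR2GRAY)
c=big((g[:]>95).astype(np.uint8)*0+cv2.inRange(g,95,255),368,216,398,243) if 0 else None
d=cv2.inRange(g,0,80);cs,hi=cv2.findContours(d,cv2.RETR_CCOMP,cv2.CHAIN_APPROX_NONE)
for c,h in zip(cs,hi[0]):
    (x,y),r=cv2.minEnclosingCircle(c)
    if 360<x<405 and 210<y<250 and r>5:
        M=cv2.moments(c);print('tin',h[3]>=0,(x,y),r,M['m10']/M['m00'],M['m01']/M['m00'])
        if h[3]<0: print(cv2.minAreaRect(c))
        e=cv2.fitEllipse(c);print(e, onz('top',*e[0],.009),onz('top',*e[0],.026))
a=onz('top',373,214,.024);b=onz('top',393.6,243.4,.024);print('ears',a,b,(a+b)/2,np.linalg.norm(a-b),np.degrees(np.arctan2(*(b-a)[1::-1])))
ax=(F[0]+F[1])/2
for z in(.084,.094,.104,.114,.124):print(z,proj('side',[ax[0],ax[1],z]),proj('top',[ax[0],ax[1],z]))
E
```

```text
top foot ((274.23553466796875, 211.5682830810547), (42.18419647216797, 42.392486572265625), 82.99250030517578)
[ 0.53113938 -0.00825919  0.008     ]
side foot ((281.95587158203125, 233.22450256347656), (25.18738555908203, 41.582088470458984), 89.57465362548828)
[ 0.5302533  -0.01751662  0.008     ]
top trivet [0.42281627 0.30810181 0.012     ] (106, 210, 87, 85)Traceback (most recent call last):
  File "<stdin>", line 14, in <module>
  File "<stdin>", line 6, in big
ValueError: max() iterable argument is empty
```

```bash
python3 - <<'E'
from h import *
t=cv2.imread('pics/top0.png');s=cv2.imread('pics/side0.png')
g=cv2.cvtColor(t,cv2.COLOR_BGR2GRAY)
d=cv2.inRange(g,0,80);cs,hi=cv2.findContours(d,cv2.RETR_CCOMP,cv2.CHAIN_APPROX_NONE)
for c,h in zip(cs,hi[0]):
    (x,y),r=cv2.minEnclosingCircle(c)
    if 360<x<405 and 210<y<250 and r>5:
        M=cv2.moments(c);print('tin',h[3]>=0,(x,y),r,M['m10']/M['m00'],M['m01']/M['m00'])
        e=cv2.fitEllipse(c);print(e, onz('top',*e[0],.009),onz('top',*e[0],.024))
a=onz('top',372.6,213.6,.024);b=onz('top',393.2,243,.024);print('ears',a,b,(a+b)/2,np.linalg.norm(a-b),np.degrees(np.arctan2(*(b-a)[1::-1])))
# collar: silver (low-sat) region inside the foot
S=cv2.cvtColor(t,cv2.COLOR_BGR2HSV)[...,1]
m=np.zeros_like(S);cv2.circle(m,(274,211),20,255,-1);m&=cv2.inRange(S,0,70)&cv2.inRange(g,60,255)
c=max(cv2.findContours(m,0,1)[0],key=cv2.contourArea);e=cv2.fitEllipse(cv2.convexHull(c));print('collar',e,cv2.boundingRect(c))
for z in (.044,.06,.084):print(z,onz('top',*e[0],z))
for z in(.044,.06,.084,.094,.104,.114,.124):print(z,proj('side',[.5313,-.008,z]),proj('top',[.5313,-.008,z]))
gs=cv2.cvtColor(s,cv2.COLOR_BGR2GRAY);print(gs[190:245,282]);print(gs[204,265:300])
print(gs[204:226,265:301:1])
E
```

```text
tin False (382.5, 228.5) 22.327213287353516 382.05401519819264 228.7196549599507
((382.07940673828125, 228.7118377685547), (28.211036682128906, 39.54773712158203), 144.10830688476562) [ 0.49070937 -0.28448344  0.009     ] [ 0.48884035 -0.28132898  0.024     ]
tin True (382.2256774902344, 228.3760986328125) 12.683365821838379 381.88060263653483 228.6941619585687
((381.8960876464844, 228.67803955078125), (23.304025650024414, 24.397794723510742), 133.14010620117188) [ 0.49078952 -0.28401618  0.009     ] [ 0.48891959 -0.28086697  0.024     ]
ears [ 0.52712201 -0.25788321  0.024     ] [ 0.45301805 -0.30875039  0.024     ] [ 0.49007003 -0.2833168   0.024     ] 0.08988251411368964 -145.53312642619505
collar ((274.4647216796875, 208.43125915527344), (24.358524322509766, 25.128238677978516), 97.72261047363281) (262, 197, 26, 24)
0.044 [ 0.53352027 -0.0085896   0.044     ]
0.06 [ 0.53094696 -0.00852478  0.06      ]
0.084 [ 0.527087   -0.00842756  0.084     ]
0.044 [281.81957168 219.51928731] [274.21683992 209.3040249 ]
0.06 [281.77879876 214.26904937] [274.25440271 208.28715597]
0.084 [281.716
[... 3242 characters left out ...]
 168 171 173 175 175 172 168
  167 166 166 167 169 165 152 140 136 144 165 183 191 193 194 195 195 196]
 [195 194 193 188 180 167 150 132 121 121 127 139 152 159 163 167 166 164
  163 161 156 151 147 142 129 122 128 137 152 164 178 186 191 193 195 195]
 [190 187 180 169 156 142 130 123 116 107  99 102 115 124 130 137 138 139
  138 135 130 120 110 105 104 119 130 135 137 143 153 166 177 185 190 193]
 [176 165 154 142 127 114 107 103  99  91  80  79  85  92  97 100 104 103
  101  99  95  90  82  78  95 119 132 135 134 133 135 142 153 164 173 184]
 [153 137 125 117 105  93  89  86  84  77  68  67  72  76  79  80  80  78
   77  74  75  72  69  69  92 122 134 136 135 133 132 133 136 142 152 168]]
```

```bash
python3 - <<'E'
from h import *
for z in(.084,.090,.095,.1,.104):print(z,proj('side',[.5285,-.030,z]),proj('side',[.527,-.039,z-.04]), proj('side',[.5285+.003,.014,z]))
from scipy.spatial.transform import Rotation as R
r=R.from_rotvec(sense()['tcp_rot']);print(r.as_matrix().round(3), np.degrees(np.arctan2(r.as_matrix()[1,1],r.as_matrix()[0,1])))
E
```

```text
0.084 [281.67180748 211.17595789] [281.6176271  226.76830348] [280.73364419 201.5114763 ]
0.09 [281.65544868 209.1064149 ] [281.60132799 224.78276876] [280.71476137 199.48575289]
0.095 [281.64172968 207.37083122] [281.58766033 223.11779456] [280.69892933 197.78731296]
0.1 [281.62793115 205.62518735] [281.57391464 221.44331436] [280.6830089  196.07939175]
0.104 [281.61683461 204.22137   ] [281.56286146 220.09683105] [280.67020843 194.70617477]
[[-0.948  0.319 -0.001]
 [ 0.319  0.948 -0.001]
 [ 0.    -0.001 -1.   ]] 71.38684495709856
```

Candidates for the tin: A at top px (382,229), 0.56 m from the base with the base disc inside, and B at top px (363,291), 0.41 m away. The yellow-lidded tin at (262,295) is a different kind of object. A is the farthest, and the crop shows its ears on an axis at about 34.5° and a bare wall across it. The stand head (side px 282,204) is at about z 0.092.

apply_moves:
  commands:
    - {"x":-0.9,"y":-1,"az":0.38}
    - {"x":-0.9,"y":-1,"az":0.38}
    - {"x":-0.9,"y":-1,"az":0.38}
    - {"x":-0.9,"y":-1,"az":0.38}
    - {"x":-0.9,"y":-1,"az":0.38}
    - {"x":-0.9,"y":-1,"az":0.38}
    - {"x":-0.9,"y":-1,"az":0.38}
    - {"x":-0.9,"y":-1,"az":0.38}

```text
invalid input at $.commands[0]: expected keys x, y, z, ax, ay, az, hand
```

```bash
cat >> h.py <<'E'
from scipy.spatial.transform import Rotation as R
def go(x,y,z,yaw=None,tcp=None,rot=None):
    "units to a world point, tool-y yaw in degrees"
    s=sense();m=R.from_rotvec(s['tcp_rot']).as_matrix();cur=np.degrees(np.arctan2(m[1,1],m[0,1]))
    d=m.T@(np.array([x,y,z])-s['ee_pos'])/.3
    print('t',round(s['time'],2),'pos',s['ee_pos'].round(4),'yaw',cur.round(2),'tiltz',m[:,2].round(4),'F',s['ft_force'].round(2),'op',round(s['opening'],3),'gf',s['finger_force'])
    print('d',d.round(4),'az',None if yaw is None else round(((cur-yaw+180)%360-180)/180,4))
E
python3 -c "
from h import *
go(.4895,-.2825,.12,-55.5)"
```

```text
t 0.1 pos [0.1674 0.4974 0.2418] yaw 71.39 tiltz [-6.e-04 -9.e-04 -1.e+00] F [-0.53 -0.11 -0.48] op 0.999 gf 0.0
d [-1.8472 -2.1205  0.4078] az 0.7049
```

apply_moves:
  commands:
    - {"x":-0.9,"y":-1,"z":0,"ax":0,"ay":0,"az":0.38,"hand":0}
    - {"x":-0.9,"y":-1,"z":0,"ax":0,"ay":0,"az":0.38,"hand":0}
    - {"x":-0.9,"y":-1,"z":0,"ax":0,"ay":0,"az":0.38,"hand":0}
    - {"x":-0.9,"y":-1,"z":0,"ax":0,"ay":0,"az":0.38,"hand":0}
    - {"x":-0.9,"y":-1,"z":0,"ax":0,"ay":0,"az":0.38,"hand":0}
    - {"x":-0.9,"y":-1,"z":0,"ax":0,"ay":0,"az":0.38,"hand":0}
    - {"x":-0.9,"y":-1,"z":0,"ax":0,"ay":0,"az":0.38,"hand":0}
    - {"x":-0.9,"y":-1,"z":0,"ax":0,"ay":0,"az":0.38,"hand":0}

```text
time: 0.9
ee_pos: [0.3264, 0.1285, 0.2423]
tcp_rot: [2.169, 2.272, 0.001]
ft_force: [1.4, 1.0, -0.2]
opening: 0.998
finger_force: 0.0
```

```bash
python3 -c "
from h import *
go(.4895,-.2825,.12,-55.5)"
```

```text
t 0.9 pos [0.3264 0.1285 0.2423] yaw 2.65 tiltz [ 4.e-04  1.e-04 -1.e+00] F [ 1.37  0.99 -0.2 ] op 0.998 gf 0.0
d [-1.3937  0.4795  0.4079] az 0.3231
```

apply_moves:
  commands:
    - {"x":-1,"y":0.34,"z":0.1,"ax":0,"ay":0,"az":0.323,"hand":0}
    - {"x":-1,"y":0.34,"z":0.1,"ax":0,"ay":0,"az":0.323,"hand":0}
    - {"x":-1,"y":0.34,"z":0.1,"ax":0,"ay":0,"az":0.323,"hand":0}
    - {"x":-1,"y":0.34,"z":0.1,"ax":0,"ay":0,"az":0.323,"hand":0}
    - {"x":-1,"y":0.34,"z":0.1,"ax":0,"ay":0,"az":0.323,"hand":0}
    - {"x":-1,"y":0.34,"z":0.1,"ax":0,"ay":0,"az":0.323,"hand":0}
    - {"x":-1,"y":0.34,"z":0.1,"ax":0,"ay":0,"az":0.323,"hand":0}
    - {"x":-1,"y":0.34,"z":0.1,"ax":0,"ay":0,"az":0.323,"hand":0}

```text
time: 1.7
ee_pos: [0.4439, -0.1658, 0.2114]
tcp_rot: [-2.998, -0.934, 0.002]
ft_force: [-0.0, 0.0, 0.4]
opening: 1.002
finger_force: 0.0
```

```bash
python3 -c "
from h import *
go(.4895,-.2825,.10,-55.5)"
```

```text
t 1.7 pos [ 0.4439 -0.1658  0.2114] yaw -55.41 tiltz [-1.4e-03  7.0e-04 -1.0e+00] F [-0.02  0.03  0.4 ] op 1.002 gf 0.0
d [-0.0955  0.4072  0.3707] az 0.0005
```

apply_moves:
  commands:
    - {"x":-0.095,"y":0.407,"z":0.2,"ax":0,"ay":0,"az":0,"hand":0}
    - {"x":-0.095,"y":0.407,"z":0.4,"ax":0,"ay":0,"az":0,"hand":0}
    - {"x":-0.095,"y":0.407,"z":0.45,"ax":0,"ay":0,"az":0,"hand":0}
    - {"x":-0.095,"y":0.407,"z":0.45,"ax":0,"ay":0,"az":0,"hand":0}
    - {"x":-0.095,"y":0.407,"z":0.45,"ax":0,"ay":0,"az":0,"hand":0}

```text
time: 2.2
ee_pos: [0.4887, -0.2796, 0.0729]
tcp_rot: [-2.99, -0.941, 0.006]
ft_force: [-0.2, 0.6, -0.2]
opening: 1.001
finger_force: 0.0
```

```bash
python3 -c "
from h import *
go(.4895,-.2825,.014,-55.5)
a=crop(viewer.capture('side'),205,230,150,110,5);b=viewer.capture('top')
c=np.zeros((600,800,3),np.uint8);c[:550,:400]=a[:,200:600];c[:600,400:800]=crop(b,342,168,80,120,5)
cv2.imwrite('pics/c2.png',c)"
```

```text
t 2.2 pos [ 0.4887 -0.2796  0.0729] yaw -55.06 tiltz [-0.0059  0.0051 -1.    ] F [-0.19  0.55 -0.22] op 1.001 gf 0.0
d [-0.0031  0.0109  0.1963] az 0.0025
```

View pics/c2.png

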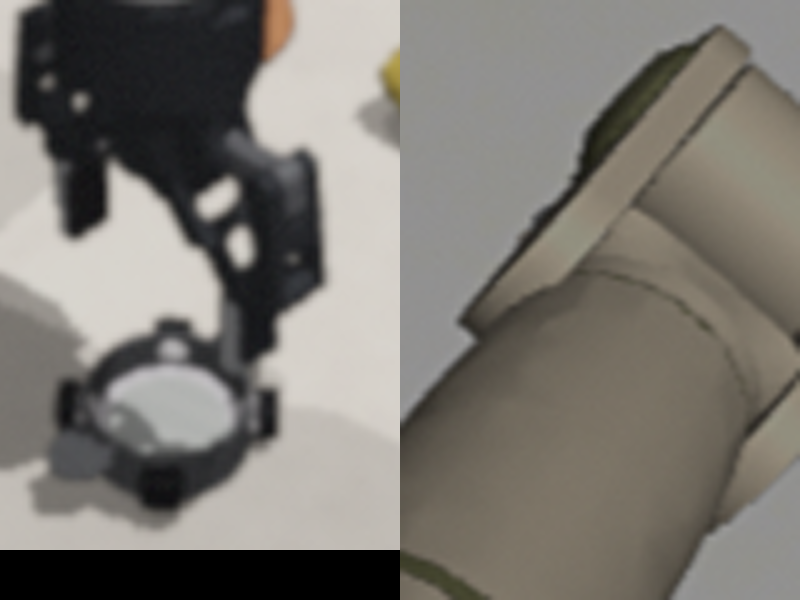

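```bash
python3 -c "
from h import *
for z in (.05,.06,.07,.08):print(z,proj('side',[.489+.0287,-.28-.041,z]),proj('side',[.489-.0287,-.28+.041,z]))
print(two((382.0,228.7),(278,312)))
"
```

```text
0.05 [294.97638716 312.26955794] [260.82482668 284.33248818]
0.06 [295.04088159 308.52776385] [260.6472865  280.68592221]
0.07 [295.1063537  304.72924831] [260.46726443 276.98837972]
0.08 [295.17282586 300.87271169] [260.28470805 273.23878428]
(array([ 0.48993908, -0.28331663,  0.01359373]), np.float64(0.00044736691487383054))
```

apply_moves:
  commands:
    - {"x":0,"y":0,"z":0.1,"ax":0,"ay":0,"az":0,"hand":0}
    - {"x":0,"y":0,"z":0.18,"ax":0,"ay":0,"az":0,"hand":0}
    - {"x":0,"y":0,"z":0.21,"ax":0,"ay":0,"az":0,"hand":0}
    - {"x":0,"y":0,"z":0.21,"ax":0,"ay":0,"az":0,"hand":0}
    - {"x":0,"y":0,"z":0.21,"ax":0,"ay":0,"az":0,"hand":0}

```text
time: 2.8
ee_pos: [0.4909, -0.2805, 0.0162]
tcp_rot: [2.995, 0.942, 0.002]
ft_force: [-0.3, -0.3, -0.2]
opening: 1.0
finger_force: 0.0
```

```bash
python3 -c "
from h import *
go(.4897,-.2828,.009,-55.5)"
```

```text
t 2.8 pos [ 0.4909 -0.2805  0.0162] yaw -55.1 tiltz [ 0.002  -0.0017 -1.    ] F [-0.3  -0.35 -0.2 ] op 1.0 gf 0.0
d [-0.0078  0.0039  0.024 ] az 0.0022
```

apply_moves:
  commands:
    - {"x":-0.008,"y":0.004,"z":0.022,"ax":0,"ay":0,"az":0,"hand":0}
    - {"x":-0.008,"y":0.004,"z":0.022,"ax":0,"ay":0,"az":0,"hand":0}
    - {"x":-0.008,"y":0.004,"z":0.022,"ax":0,"ay":0,"az":0,"hand":0.5}
    - {"x":-0.008,"y":0.004,"z":0.022,"ax":0,"ay":0,"az":0,"hand":1}
    - {"x":-0.008,"y":0.004,"z":0.022,"ax":0,"ay":0,"az":0,"hand":1}
    - {"x":-0.008,"y":0.004,"z":0.022,"ax":0,"ay":0,"az":0,"hand":1}
    - {"x":-0.008,"y":0.004,"z":0.022,"ax":0,"ay":0,"az":0,"hand":1}

```text
time: 3.5
ee_pos: [0.4891, -0.283, 0.0089]
tcp_rot: [2.997, 0.941, 0.001]
ft_force: [-1.9, 0.7, 9.0]
opening: 0.786
finger_force: 65.8
```

```bash
python3 -c "
from h import *
go(.4897,-.2828,.15,-55.5)
a=crop(viewer.capture('side'),225,240,120,110,5);cv2.imwrite('pics/c3.png',a)"
```

```text
t 3.5 pos [ 0.4891 -0.283   0.0089] yaw -55.15 tiltz [ 6.e-04 -8.e-04 -1.e+00] F [-1.91  0.71  9.04] op 0.786 gf 65.79941689968109
d [ 0.0021  0.0009 -0.4705] az 0.002
```

View pics/c3.png

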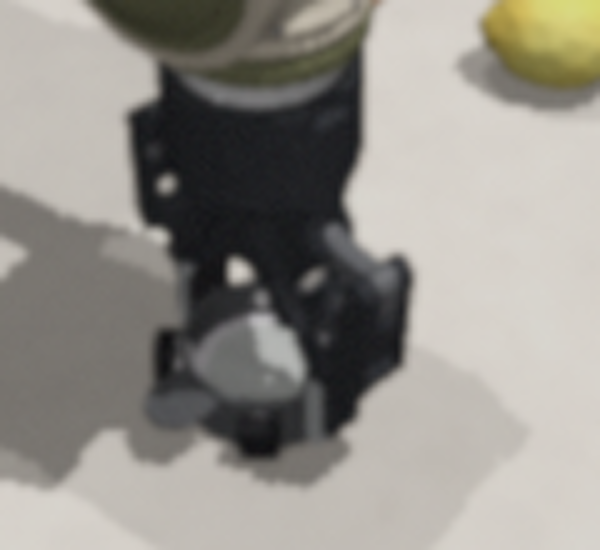

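The tin is gripped across its wall (opening 0.786). Lifting it now.

apply_moves:
  commands:
    - {"x":0,"y":0,"z":-0.1,"ax":0,"ay":0,"az":0,"hand":1}
    - {"x":0,"y":0,"z":-0.2,"ax":0,"ay":0,"az":0,"hand":1}
    - {"x":0,"y":0,"z":-0.3,"ax":0,"ay":0,"az":0,"hand":1}
    - {"x":0,"y":0,"z":-0.4,"ax":0,"ay":0,"az":0,"hand":1}
    - {"x":0,"y":0,"z":-0.5,"ax":0,"ay":0,"az":0,"hand":1}
    - {"x":0,"y":0,"z":-0.5,"ax":0,"ay":0,"az":0,"hand":1}
    - {"x":0,"y":0,"z":-0.5,"ax":0,"ay":0,"az":0,"hand":1}

```text
time: 4.25
ee_pos: [0.4887, -0.2826, 0.1574]
tcp_rot: [-2.997, -0.941, 0.0]
ft_force: [0.2, -0.6, -2.4]
opening: 0.785
finger_force: 68.8
```

```bash
python3 -c "
from h import *
go(.5318,-.0083,.16,-55.5)"
```

```text
t 4.25 pos [ 0.4887 -0.2826  0.1574] yaw -55.15 tiltz [-2.e-04  1.e-04 -1.e+00] F [ 0.21 -0.64 -2.38] op 0.785 gf 68.78426849842072
d [ 0.6403 -0.6682 -0.0084] az 0.0019
```

apply_moves:
  commands:
    - {"x":0.06,"y":-0.06,"z":0,"ax":0,"ay":0,"az":0.002,"hand":1}
    - {"x":0.16,"y":-0.167,"z":0,"ax":0,"ay":0,"az":0.002,"hand":1}
    - {"x":0.27,"y":-0.28,"z":0,"ax":0,"ay":0,"az":0.002,"hand":1}
    - {"x":0.38,"y":-0.4,"z":0,"ax":0,"ay":0,"az":0.002,"hand":1}
    - {"x":0.49,"y":-0.51,"z":0,"ax":0,"ay":0,"az":0.002,"hand":1}
    - {"x":0.58,"y":-0.61,"z":0,"ax":0,"ay":0,"az":0.002,"hand":1}
    - {"x":0.64,"y":-0.668,"z":0,"ax":0,"ay":0,"az":0.002,"hand":1}
    - {"x":0.64,"y":-0.668,"z":0,"ax":0,"ay":0,"az":0.002,"hand":1}

```text
time: 5.05
ee_pos: [0.5313, -0.0056, 0.1561]
tcp_rot: [-2.997, -0.936, 0.004]
ft_force: [0.5, -0.3, -2.5]
opening: 0.785
finger_force: 68.8
```

apply_moves:
  commands:
    - {"x":0,"y":0,"z":0.06,"ax":0,"ay":0,"az":0,"hand":1}
    - {"x":0,"y":0,"z":0.1,"ax":0,"ay":0,"az":0,"hand":1}
    - {"x":0,"y":0,"z":0.1,"ax":0,"ay":0,"az":0,"hand":1}
    - {"x":0,"y":0,"z":0.1,"ax":0,"ay":0,"az":0,"hand":1}

```text
time: 5.45
ee_pos: [0.5318, -0.0091, 0.1275]
tcp_rot: [-3.0, -0.93, 0.001]
ft_force: [0.0, -0.5, -2.3]
opening: 0.785
finger_force: 68.8
```

```bash
python3 -c "
from h import *
go(.5318,-.0083,.11,-55.5)
c=np.zeros((600,800,3),np.uint8)
i=viewer.capture('side');cv2.imwrite('pics/side4.png',i);c[:,:500]=crop(i,232,150,100,120,5)
i=viewer.capture('top');cv2.imwrite('pics/top4.png',i);c[:,500:]=crop(i,245,150,60,120,5);cv2.imwrite('pics/c4.png',c)"
```

```text
t 5.45 pos [ 0.5318 -0.0091  0.1275] yaw -55.56 tiltz [-9.e-04  2.e-04 -1.e+00] F [ 0.01 -0.51 -2.3 ] op 0.785 gf 68.7534373998642
d [ 0.0014 -0.0021  0.0582] az -0.0003
```

View pics/c4.png

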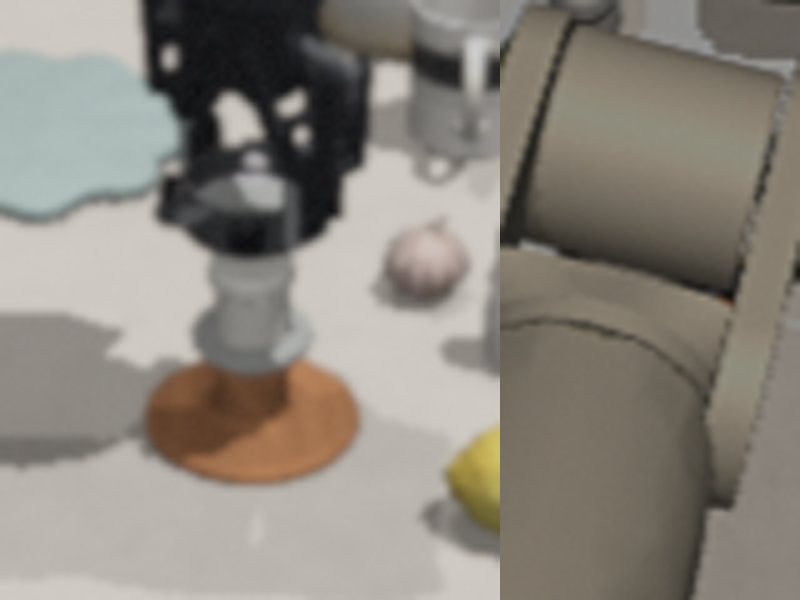

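```bash
python3 -c "
from h import *
i=cv2.imread('pics/side4.png');g=cv2.cvtColor(i,cv2.COLOR_BGR2GRAY)
c=np.array([.5318,-.0091]);z0=.1275-.0089
a=np.radians(-100.5)
for r in(.034,.041,.045):
  for z in(0,.01,.026):print(r,z,proj('side',[*(c+r*np.array([np.cos(a),np.sin(a)])),z0+z]))
b=np.radians(34.5+180)
print('ear b',[proj('side',[*(c+r*np.array([np.cos(b),np.sin(b)])),z0+.024]) for r in (.044,.051)])
print('base c',proj('side',[*c,z0+.009]),'head',proj('side',[.5318,-.0083,.092]))
for R_ in range(180,203,2):print(R_,g[R_,262:302])
"
```

```text
0.034 0 [280.99847747 201.91433922]
0.034 0.01 [280.96625861 198.29096846]
0.034 0.026 [280.9139017  192.40284758]
0.041 0 [280.80964914 203.51079616]
0.041 0.01 [280.77609445 199.87417304]
0.041 0.026 [280.7215614  193.96393725]
0.045 0 [280.70068144 204.4320681 ]
0.045 0.01 [280.66634941 200.78785121]
0.045 0.026 [280.61054988 194.86493898]
ear b [array([267.64899848, 192.15314062]), array([265.32534283, 193.19136985])]
base c [281.85966794 191.23262962] head [281.91164444 203.53381174]
180 [178 174 165 151 135 109  84  58  33  24  28  30  36  41  51  60  60  60
  69  98 116 110  87  60  42  32  24  25  26  44  55  53  40  26  23  22
  25  31  31  30]
182 [173 151 134 138 147 134 102  69  43  36  35  37  37  38  41  40  44  54
  90 132 157 161 145 105  61  39  31  25  24  28  29  25  24  23  22  25
  28  37  41  42]
184 [172 154 138 138 138 124  90  53  36  34  34  38  40  42  47  50  64  88
 104 117 129 133 124 103  76  53  39  30  24  24  25  23  23  24  23  27
  30  36  56  93]
186 [141 121  88  45  31  44  49  52  46  42  48  65  79  90  94  95 109 137
 161 172 175 178 175 169 
[... 709 characters left out ...]
24  40  94
 147 171 184 195]
196 [201 197 191 186 183 175 151 108  65  42  39  42  41  43  41  33  28  25
  27  28  22  19  21  35  41  45  59  76  81  63  39  26  28  50  96 149
 184 198 200 200]
198 [201 201 201 201 200 200 196 183 155 114  76  53  45  41  41  32  21  17
  17  15  16  19  24  36  41  46  57  75  84  84  87 105 136 164 183 194
 198 199 200 200]
200 [200 200 201 201 201 201 201 201 198 191 178 156 116  84  67  57  45  35
  32  29  30  31  42  50  59  65  73 101 137 165 181 190 196 199 200 201
 201 202 201 201]
202 [201 201 201 201 201 201 201 201 201 200 195 176 147 131 125 122 119 115
 114 111 112 115 117 120 122 128 130 135 156 184 196 200 200 200 201 201
 201 202 202 203]
```

apply_moves:
  commands:
    - {"x":0,"y":-0.001,"z":0.03,"ax":0,"ay":0,"az":0,"hand":1}
    - {"x":0,"y":-0.001,"z":0.055,"ax":0,"ay":0,"az":0,"hand":1}
    - {"x":0,"y":-0.001,"z":0.07,"ax":0,"ay":0,"az":0,"hand":1}
    - {"x":0,"y":-0.001,"z":0.07,"ax":0,"ay":0,"az":0,"hand":1}

```text
time: 5.95
ee_pos: [0.5313, -0.0082, 0.1058]
tcp_rot: [-3.0, -0.931, 0.002]
ft_force: [0.0, -0.3, -1.2]
opening: 0.782
finger_force: 68.8
```

apply_moves:
  commands:
    - {"x":0,"y":0,"z":0.004,"ax":0,"ay":0,"az":0,"hand":1}
    - {"x":0,"y":0,"z":0.008,"ax":0,"ay":0,"az":0,"hand":1}
    - {"x":0,"y":0,"z":0.008,"ax":0,"ay":0,"az":0,"hand":1}

```text
time: 6.25
ee_pos: [0.5318, -0.0083, 0.1043]
tcp_rot: [3.0, 0.931, 0.0]
ft_force: [-0.1, 0.3, -2.1]
opening: 0.786
finger_force: 68.8
```

apply_moves:
  commands:
    - {"x":0,"y":0,"z":0.005,"ax":0,"ay":0,"az":0,"hand":1}
    - {"x":0,"y":0,"z":0.008,"ax":0,"ay":0,"az":0,"hand":1}
    - {"x":0,"y":0,"z":0.008,"ax":0,"ay":0,"az":0,"hand":1}

```text
time: 6.55
ee_pos: [0.5318, -0.0082, 0.1021]
tcp_rot: [-3.0, -0.931, -0.0]
ft_force: [-0.1, 0.7, -0.3]
opening: 0.785
finger_force: 69.1
```

apply_moves:
  commands:
    - {"x":0,"y":0,"z":0.003,"ax":0,"ay":0,"az":0,"hand":1}
    - {"x":0,"y":0,"z":0.003,"ax":0,"ay":0,"az":0,"hand":1}

```text
time: 6.75
ee_pos: [0.5318, -0.0082, 0.1011]
tcp_rot: [-3.0, -0.931, -0.0]
ft_force: [-0.1, 1.9, 1.4]
opening: 0.782
finger_force: 69.2
```

```bash
python3 -c "
from h import *
go(.5318,-.0083,.098,-55.5)"
```

```text
t 6.75 pos [ 0.5318 -0.0082  0.1011] yaw -55.51 tiltz [ 1.e-04  1.e-04 -1.e+00] F [-0.06  1.88  1.4 ] op 0.782 gf 69.17242348194122
d [-0.0001  0.0003  0.0103] az -0.0001
```

```bash
python3 -c "
from h import *
i=viewer.capture('side');cv2.imwrite('pics/side5.png',i)
cv2.imwrite('pics/c5.png',crop(i,255,175,55,60,10)) 
g=cv2.cvtColor(i,cv2.COLOR_BGR2GRAY)
for c in (276,279,282,285,288):print(c,g[185:230,c])
s=sense();print(s['torque'])"
```

```text
276 [125 123 113  83  52  40  42  40  57  89 103 103 100 101 101  90  71  50
  42  43  41  40  42  43  60  91 108 116 116 118 117 118 115 110 106 106
 107 103  93  78  70  64  60  60  60]
279 [198 189 162 108  61  44  49  63  91 114 118 109 102 101 100  97  80  56
  40  31  26  20  19  16  28  65 110 127 130 131 131 132 132 129 118 109
 107 111 107  92  81  76  75  73  72]
282 [183 150  97  64  94 143 149 129 130 162 172 170 164 152 133 124 101  67
  39  28  26  20  14  17  26  64 110 130 133 133 133 133 133 130 122 110
 108 109 108  94  82  74  74  74  74]
285 [ 41  41  40  46  58  83  92  86 119 166 177 172 169 168 153 123  83  52
  43  36  37  34  35  35  45  77 111 124 128 127 126 127 126 123 114 107
 105 108 104  89  77  73  71  67  68]
288 [ 39  38  29  25  26  27  25  32  61 105 126 132 129 129 125 103  75  61
  58  57  57  56  57  54  65  91 107 110 108 108 108 108 110 114 112 108
 107 104  91  79  72  67  65  64  63]
[ 0.25712556  0.14788244 -0.01161757]
```

View pics/c5.png

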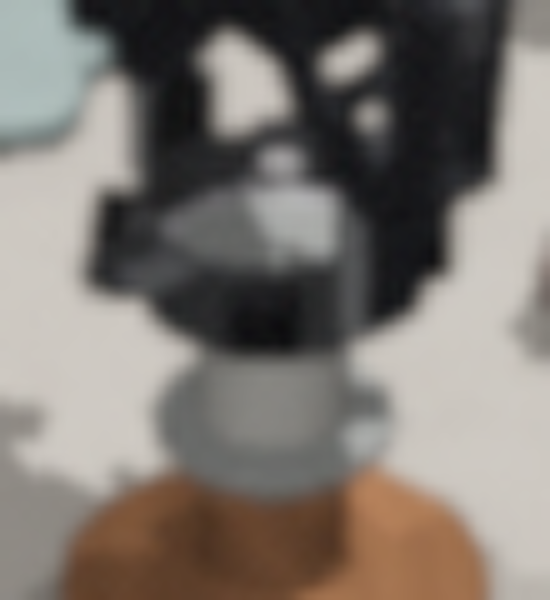

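apply_moves:
  commands:
    - {"x":0.004,"y":-0.0055,"z":0,"ax":0,"ay":0,"az":0,"hand":1}
    - {"x":0.004,"y":-0.0055,"z":0,"ax":0,"ay":0,"az":0,"hand":1}

```text
time: 7.0
ee_pos: [0.5319, -0.0063, 0.1011]
tcp_rot: [3.0, 0.932, 0.0]
ft_force: [-0.7, -1.4, 1.5]
opening: 0.783
finger_force: 69.1
```

```bash
python3 -c "
from h import *
go(.5318,-.0083,.098,-55.5);print(sense()['torque'])"
```

```text
t 7.0 pos [ 0.5319 -0.0063  0.1011] yaw -55.5 tiltz [ 3.e-04 -5.e-04 -1.e+00] F [-0.7  -1.38  1.47] op 0.783 gf 69.11312699317932
d [-0.0041  0.0051  0.0103] az 0.0
[-0.1768309   0.11263618 -0.05329463]
```

apply_moves:
  commands:
    - {"x":0.003,"y":-0.004,"z":0,"ax":0,"ay":0,"az":0,"hand":1}
    - {"x":0.006,"y":-0.008,"z":0,"ax":0,"ay":0,"az":0,"hand":1}
    - {"x":0.006,"y":-0.008,"z":0,"ax":0,"ay":0,"az":0,"hand":1}

```text
time: 7.3
ee_pos: [0.5321, -0.0042, 0.1011]
tcp_rot: [2.998, 0.931, -0.0]
ft_force: [-0.4, -7.8, 0.7]
opening: 0.783
finger_force: 69.0
```

```bash
python3 -c "
from h import *
go(.5318,-.0083,.098,-55.5);print(sense()['torque'])"
```

```text
t 7.3 pos [ 0.5321 -0.0042  0.1011] yaw -55.49 tiltz [ 5.0e-04 -2.3e-03 -1.0e+00] F [-0.38 -7.84  0.73] op 0.783 gf 69.03648734092712
d [-0.0086  0.0105  0.0102] az 0.0001
[-1.22445667  0.15067381  0.03626235]
```

apply_moves:
  commands:
    - {"x":-0.005,"y":0.007,"z":0,"ax":0,"ay":0,"az":0,"hand":1}
    - {"x":-0.01,"y":0.013,"z":0,"ax":0,"ay":0,"az":0,"hand":1}
    - {"x":-0.01,"y":0.013,"z":0,"ax":0,"ay":0,"az":0,"hand":1}
    - {"x":-0.01,"y":0.013,"z":0,"ax":0,"ay":0,"az":0,"hand":1}

```text
time: 7.7
ee_pos: [0.5317, -0.0081, 0.101]
tcp_rot: [-3.0, -0.931, -0.0]
ft_force: [0.5, 1.1, 1.7]
opening: 0.786
finger_force: 69.1
```

apply_moves:
  commands:
    - {"x":0,"y":0,"z":0,"ax":0,"ay":0,"az":0,"hand":0.1}
    - {"x":0,"y":0,"z":0,"ax":0,"ay":0,"az":0,"hand":0}
    - {"x":0,"y":0,"z":0,"ax":0,"ay":0,"az":0,"hand":0}
    - {"x":0,"y":0,"z":0,"ax":0,"ay":0,"az":0,"hand":0}

```text
time: 8.1
ee_pos: [0.5317, -0.0082, 0.101]
tcp_rot: [3.0, 0.931, -0.0]
ft_force: [-0.3, 0.6, -0.3]
opening: 1.0
finger_force: 0.0
```

```bash
python3 -c "
from h import *
go(.5318,-.0083,.098,-55.5);print(sense()['torque'])"
```

```text
t 8.1 pos [ 0.5317 -0.0082  0.101 ] yaw -55.51 tiltz [-1.e-04 -0.e+00 -1.e+00] F [-0.28  0.62 -0.28] op 1.0 gf 0.0
d [0.0002 0.0006 0.0099] az -0.0001
[ 0.06630449 -0.0360422   0.01402752]
```

apply_moves:
  commands:
    - {"x":0,"y":0,"z":-0.05,"ax":0,"ay":0,"az":0,"hand":0}
    - {"x":0,"y":0,"z":-0.12,"ax":0,"ay":0,"az":0,"hand":0}
    - {"x":0,"y":0,"z":-0.2,"ax":0,"ay":0,"az":0,"hand":0}
    - {"x":0,"y":0,"z":-0.27,"ax":0,"ay":0,"az":-0.04,"hand":0.12}
    - {"x":0,"y":0,"z":-0.27,"ax":0,"ay":0,"az":-0.08,"hand":0.12}
    - {"x":0,"y":0,"z":-0.27,"ax":0,"ay":0,"az":-0.12,"hand":0.12}
    - {"x":0,"y":0,"z":-0.27,"ax":0,"ay":0,"az":-0.16,"hand":0.12}
    - {"x":0,"y":0,"z":-0.27,"ax":0,"ay":0,"az":-0.2,"hand":0.12}

```text
time: 8.9
ee_pos: [0.5316, -0.0082, 0.182]
tcp_rot: [2.561, 1.82, -0.0]
ft_force: [-0.0, 0.3, -0.5]
opening: 0.882
finger_force: 0.0
```

apply_moves:
  commands:
    - {"x":0,"y":0,"z":0,"ax":0,"ay":0,"az":-0.3,"hand":0.12}
    - {"x":0,"y":0,"z":0,"ax":0,"ay":0,"az":-0.3,"hand":0.12}
    - {"x":0,"y":0,"z":0,"ax":0,"ay":0,"az":-0.3,"hand":0.12}
    - {"x":0,"y":0,"z":0,"ax":0,"ay":0,"az":-0.3,"hand":0.12}
    - {"x":0,"y":0,"z":0,"ax":0,"ay":0,"az":-0.3,"hand":0.12}
    - {"x":0,"y":0,"z":0,"ax":0,"ay":0,"az":-0.3,"hand":0.12}
    - {"x":0,"y":0,"z":0,"ax":0,"ay":0,"az":-0.3,"hand":0.12}
    - {"x":0,"y":0,"z":0,"ax":0,"ay":0,"az":-0.3,"hand":0.12}

```text
time: 9.7
ee_pos: [0.5316, -0.0082, 0.1819]
tcp_rot: [-1.463, -2.78, 0.0]
ft_force: [0.0, 0.5, 0.0]
opening: 0.878
finger_force: 0.0
```

```bash
python3 -c "
from h import *
go(.5318,-.0083,.14,34.5)
i=viewer.capture('side');cv2.imwrite('pics/side6.png',i)
cv2.imwrite('pics/c6.png',crop(i,242,150,80,60,10))
c=np.array([.5318,-.0083]);b=np.radians(34.5)
for r in (.044,.051,-.044,-.051):print(r,proj('side',[*(c+r*np.array([np.cos(b),np.sin(b)])),.118]))"
```

```text
t 9.7 pos [ 0.5316 -0.0082  0.1819] yaw 34.5 tiltz [-2.e-04  0.e+00 -1.e+00] F [0.02 0.48 0.01] op 0.878 gf 0.0
d [-0.0007  0.0003  0.1398] az 0.0
0.044 [295.11040047 188.33601657]
0.051 [297.1607304  187.38684661]
-0.044 [267.88975491 200.93741251]
-0.051 [265.60257961 201.99622655]
```

View pics/c6.png

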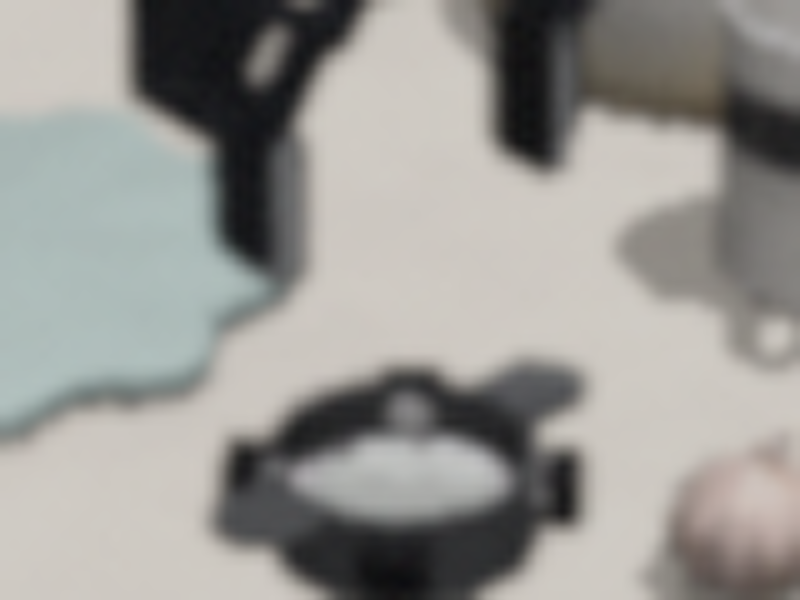

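apply_moves:
  commands:
    - {"x":0,"y":0,"z":0.06,"ax":0,"ay":0,"az":0,"hand":0.12}
    - {"x":0,"y":0,"z":0.12,"ax":0,"ay":0,"az":0,"hand":0.12}
    - {"x":0,"y":0,"z":0.16,"ax":0,"ay":0,"az":0,"hand":0.12}
    - {"x":0,"y":0,"z":0.16,"ax":0,"ay":0,"az":0,"hand":0.12}

```text
time: 10.15
ee_pos: [0.531, -0.008, 0.1326]
tcp_rot: [-1.463, -2.777, 0.001]
ft_force: [0.3, -0.1, -0.1]
opening: 0.88
finger_force: 0.0
```

apply_moves:
  commands:
    - {"x":0,"y":0,"z":0.006,"ax":0,"ay":0,"az":0,"hand":0.12}
    - {"x":0,"y":0,"z":0.012,"ax":0,"ay":0,"az":0,"hand":0.12}
    - {"x":0,"y":0,"z":0.018,"ax":0,"ay":0,"az":0,"hand":0.12}
    - {"x":0,"y":0,"z":0.018,"ax":0,"ay":0,"az":0,"hand":0.12}

```text
time: 10.55
ee_pos: [0.5317, -0.0082, 0.1287]
tcp_rot: [1.463, 2.78, 0.0]
ft_force: [0.6, -0.4, 0.6]
opening: 0.88
finger_force: 0.0
```

apply_moves:
  commands:
    - {"x":0,"y":0,"z":0.004,"ax":0,"ay":0,"az":0,"hand":0.12}
    - {"x":0,"y":0,"z":0.008,"ax":0,"ay":0,"az":0,"hand":0.12}
    - {"x":0,"y":0,"z":0.011,"ax":0,"ay":0,"az":0,"hand":0.12}
    - {"x":0,"y":0,"z":0.011,"ax":0,"ay":0,"az":0,"hand":0.12}

```text
time: 10.95
ee_pos: [0.5316, -0.0082, 0.1252]
tcp_rot: [-1.463, -2.78, 0.0]
ft_force: [1.0, -0.0, 0.4]
opening: 0.881
finger_force: 0.0
```

apply_moves:
  commands:
    - {"x":0,"y":0,"z":0.004,"ax":0,"ay":0,"az":0,"hand":0.12}
    - {"x":0,"y":0,"z":0.008,"ax":0,"ay":0,"az":0,"hand":0.12}
    - {"x":0,"y":0,"z":0.01,"ax":0,"ay":0,"az":0,"hand":0.12}
    - {"x":0,"y":0,"z":0.01,"ax":0,"ay":0,"az":0,"hand":0.12}

```text
time: 11.35
ee_pos: [0.5316, -0.0082, 0.1222]
tcp_rot: [-1.463, -2.78, 0.0]
ft_force: [0.9, 0.2, 0.3]
opening: 0.878
finger_force: 0.0
```

apply_moves:
  commands:
    - {"x":0,"y":0,"z":0.004,"ax":0,"ay":0,"az":0,"hand":0.12}
    - {"x":0,"y":0,"z":0.007,"ax":0,"ay":0,"az":0,"hand":0.12}
    - {"x":0,"y":0,"z":0.007,"ax":0,"ay":0,"az":0,"hand":0.12}

```text
time: 11.65
ee_pos: [0.5317, -0.0082, 0.1201]
tcp_rot: [1.463, 2.78, 0.0]
ft_force: [0.3, -0.2, 0.1]
opening: 0.881
finger_force: 0.1
```

apply_moves:
  commands:
    - {"x":0,"y":0,"z":0.004,"ax":0,"ay":0,"az":0,"hand":0.12}
    - {"x":0,"y":0,"z":0.007,"ax":0,"ay":0,"az":0,"hand":0.12}
    - {"x":0,"y":0,"z":0.007,"ax":0,"ay":0,"az":0,"hand":0.12}

```text
time: 11.95
ee_pos: [0.5317, -0.0082, 0.118]
tcp_rot: [1.463, 2.78, 0.0]
ft_force: [-0.0, 0.0, 0.5]
opening: 0.879
finger_force: 0.6
```

apply_moves:
  commands:
    - {"x":0,"y":0,"z":0.003,"ax":0,"ay":0,"az":0,"hand":0.12}
    - {"x":0,"y":0,"z":0.006,"ax":0,"ay":0,"az":0,"hand":0.12}
    - {"x":0,"y":0,"z":0.006,"ax":0,"ay":0,"az":0,"hand":0.12}

```text
time: 12.25
ee_pos: [0.5314, -0.0081, 0.1159]
tcp_rot: [-1.463, -2.78, 0.0]
ft_force: [-0.2, 0.4, 0.0]
opening: 0.88
finger_force: 0.0
```

apply_moves:
  commands:
    - {"x":0,"y":0,"z":0.003,"ax":0,"ay":0,"az":0,"hand":0.12}
    - {"x":0,"y":0,"z":0.006,"ax":0,"ay":0,"az":0,"hand":0.12}
    - {"x":0,"y":0,"z":0.006,"ax":0,"ay":0,"az":0,"hand":0.12}

```text
time: 12.55
ee_pos: [0.5315, -0.0081, 0.1143]
tcp_rot: [-1.463, -2.78, 0.0]
ft_force: [0.1, -0.8, 0.1]
opening: 0.879
finger_force: 0.0
```

```bash
python3 -c "
from h import *
c=np.array([.5316,-.0082]);b=np.radians(34.5)
for z in (.16,.17,.18,.19):
  print(z,[proj('side',[*(c+r*np.array([np.cos(b),np.sin(b)])),z]).round(1) for r in(-.05,-.04,.04,.05)])
g=cv2.cvtColor(viewer.capture('side'),cv2.COLOR_BGR2GRAY)
for v in range(180,212,2):print(v,g[v,256:306])"
```

```text
0.16 [array([265.3, 186.3]), array([268.7, 184.9]), array([294. , 173.9]), array([297. , 172.6])]
0.17 [array([265.2, 182.5]), array([268.6, 181.1]), array([294.1, 170.2]), array([297.1, 168.9])]
0.18 [array([265.1, 178.7]), array([268.4, 177.3]), array([294.1, 166.5]), array([297.2, 165.2])]
0.19 [array([264.9, 174.8]), array([268.3, 173.4]), array([294.2, 162.7]), array([297.2, 161.4])]
180 [ 93  43  24  22  24  24  24  23  22  23  24  27  55  86  81  54  31  26
  22  30  51 109 166 193 201 202 201 202 202 202 201 201 201 193 164 104
  45  20  21  22  50  81  96 135 180 199 202 202 202 202]
182 [ 94  42  23  22  24  23  21  23  22  20  31  72 129 150 124  68  30  26
  61 115 156 180 193 199 200 201 201 201 201 201 201 202 201 194 164 106
  47  21  19  25  49  83  98 135 181 198 202 202 202 203]
184 [107  53  29  27  27  22  25  26  21  23  33  72 112 105  66  37  30  75
 138 179 195 199 199 199 200 200 201 200 200 200 200 201 201 195 164 105
  46  18  17  22  48  84  99 138 181 199 201 202 202 203]
186 [133  80  44  30  27  24  26  27  23  24  23  27  30  31  28  32  77 140
 181 19
[... 1919 characters left out ...]
68  62  57  51  49
  47  46  49  69  93 101 105 133 179 198 203 202 202 202]
206 [202 201 201 201 201 201 195 175 154 135 119 110  99  79  62  52  45  41
  42  44  42  38  32  33  30  29  32  35  39  46  48  50  50  49  48  48
  45  47  73 131 175 193 197 198 201 202 202 202 201 196]
208 [201 200 201 201 201 201 201 201 200 198 197 196 186 158 110  66  46  43
  41  39  42  32  24  30  48  54  43  29  28  41  47  48  49  49  48  48
  53  80 132 178 197 201 201 202 202 202 202 202 200 190]
210 [201 200 201 201 202 202 202 202 201 202 202 202 201 198 185 162 125  85
  57  48  41  34  29  58  91 101  79  42  30  41  48  51  52  60  87 118
 146 170 189 198 201 201 201 201 201 201 201 201 201 200]
```

apply_moves:
  commands:
    - {"x":0,"y":0,"z":0.003,"ax":0,"ay":0,"az":0,"hand":0.12}
    - {"x":0,"y":0,"z":0.006,"ax":0,"ay":0,"az":0,"hand":0.12}
    - {"x":0,"y":0,"z":0.006,"ax":0,"ay":0,"az":0,"hand":0.12}

```text
time: 12.9
ee_pos: [0.5316, -0.0082, 0.1126]
tcp_rot: [-1.463, -2.78, 0.0]
ft_force: [0.8, 0.1, 0.3]
opening: 0.877
finger_force: 0.0
```

apply_moves:
  commands:
    - {"x":0,"y":0,"z":0.003,"ax":0,"ay":0,"az":0,"hand":0.12}
    - {"x":0,"y":0,"z":0.006,"ax":0,"ay":0,"az":0,"hand":0.12}
    - {"x":0,"y":0,"z":0.006,"ax":0,"ay":0,"az":0,"hand":0.12}

```text
time: 13.2
ee_pos: [0.5316, -0.0082, 0.1108]
tcp_rot: [-1.463, -2.78, 0.0]
ft_force: [0.4, 0.1, -0.5]
opening: 0.88
finger_force: 0.0
```

```bash
python3 -c "
from h import *
i=viewer.capture('side')
cv2.imwrite('pics/c7.png',crop(i,252,170,60,50,12))"
```

```text
(no output)
```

View pics/c7.png

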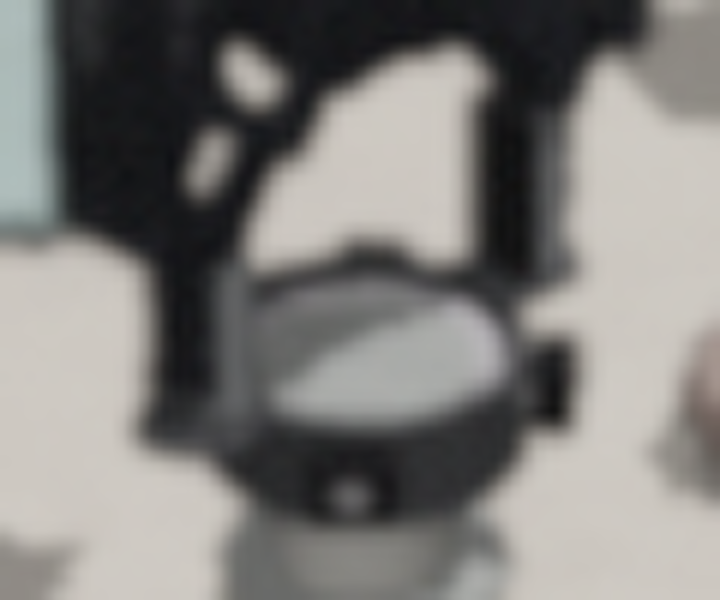

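The ring is moving down and the base disc (crop centre ~380,350) is near the rim. The fingers are on both ears, so I'll keep pressing gently.

apply_moves:
  commands:
    - {"x":0,"y":0,"z":0.006,"ax":0,"ay":0,"az":0,"hand":0.12}
    - {"x":0,"y":0,"z":0.012,"ax":0,"ay":0,"az":0,"hand":0.12}
    - {"x":0,"y":0,"z":0.018,"ax":0,"ay":0,"az":0,"hand":0.12}
    - {"x":0,"y":0,"z":0.018,"ax":0,"ay":0,"az":0,"hand":0.12}

```text
time: 13.65
ee_pos: [0.5315, -0.0081, 0.1052]
tcp_rot: [-1.463, -2.78, 0.0]
ft_force: [-0.7, 0.4, -0.3]
opening: 0.882
finger_force: 0.0
```

apply_moves:
  commands:
    - {"x":0,"y":0,"z":0.006,"ax":0,"ay":0,"az":0,"hand":0.12}
    - {"x":0,"y":0,"z":0.012,"ax":0,"ay":0,"az":0,"hand":0.12}
    - {"x":0,"y":0,"z":0.018,"ax":0,"ay":0,"az":0,"hand":0.12}
    - {"x":0,"y":0,"z":0.018,"ax":0,"ay":0,"az":0,"hand":0.12}

```text
time: 14.05
ee_pos: [0.5315, -0.0082, 0.0998]
tcp_rot: [-1.463, -2.78, 0.0]
ft_force: [0.4, -0.0, -0.4]
opening: 0.88
finger_force: 0.0
```

apply_moves:
  commands:
    - {"x":0,"y":0,"z":0.006,"ax":0,"ay":0,"az":0,"hand":0.12}
    - {"x":0,"y":0,"z":0.012,"ax":0,"ay":0,"az":0,"hand":0.12}
    - {"x":0,"y":0,"z":0.018,"ax":0,"ay":0,"az":0,"hand":0.12}
    - {"x":0,"y":0,"z":0.018,"ax":0,"ay":0,"az":0,"hand":0.12}

```text
time: 14.45
ee_pos: [0.5315, -0.0081, 0.0944]
tcp_rot: [-1.463, -2.78, 0.0]
ft_force: [0.2, 0.1, -0.5]
opening: 0.881
finger_force: 0.0
```

```bash
python3 -c "
from h import *
go(.5318,-.0083,.08,34.5)
g=cv2.cvtColor(viewer.capture('side'),cv2.COLOR_BGR2GRAY)
for v in (276,279,282,285,288):print(v,g[185:235,v])"
```

```text
t 14.45 pos [ 0.5315 -0.0081  0.0944] yaw 34.49 tiltz [-5.e-04  1.e-04 -1.e+00] F [ 0.22  0.07 -0.52] op 0.881 gf 0.0
d [-0.0009  0.0004  0.048 ] az -0.0
276 [ 32  32  35  65 126 174 191 196 193 173 137 111 101 101 102 101 101 106
 130 159 156 131 119 117 112 110 112 105  82  57  45  41  42  41  41  43
  58  78  84  77  71  66  63  62  60  61  60  66  70  73]
279 [141 164 180 191 198 199 199 197 184 153 119 103 101 101 102 112 136 152
 164 170 173 153 131 128 130 129 130 126 108  74  47  32  29  27  20  16
  26  54  84  88  80  78  78  73  74  70  70  69  72  76]
282 [198 199 200 199 199 199 199 196 181 147 113 103 104 121 150 165 171 172
 171 176 176 156 133 130 131 125 127 128 113  81  47  34  30  23  18  17
  16  47  81  89  82  75  72  74  74  77  74  75  73  79]
285 [200 199 200 199 199 200 200 198 186 153 116 105 118 151 166 169 170 172
 173 175 174 154 134 127 127 127 129 124 106  74  52  45  42  40  40  39
  49  74  90  86  75  71  68  68  67  68  69  72  77  97]
288 [201 201 200 200 201 200 201 201 195 172 135 119 140 161 170 170 170 172
 175 175 159 138 122 113 108 106 108 101  80  60  51  48  48  48  48  53
  71  91  87  77  70  67  66  62  57  59  73  92 110 123]
```

```bash
python3 -c "
from h import *
for u in (.0552,.0592,.0922):print(u,proj('side',[.5236,-.0525,u+.009]))"
```

```text
0.0552 [280.83857995 223.31467859]
0.0592 [280.82565896 221.95302175]
0.0922 [280.71672634 210.4733399 ]
```

apply_moves:
  commands:
    - {"x":0,"y":0,"z":0.004,"ax":0,"ay":0,"az":0,"hand":0.12}
    - {"x":0,"y":0,"z":0.008,"ax":0,"ay":0,"az":0,"hand":0.12}
    - {"x":0,"y":0,"z":0.008,"ax":0,"ay":0,"az":0,"hand":0.12}

```text
time: 14.8
ee_pos: [0.5316, -0.0082, 0.0922]
tcp_rot: [-1.463, -2.78, 0.0]
ft_force: [0.1, -0.3, 0.4]
opening: 0.88
finger_force: 0.0
```

apply_moves:
  commands:
    - {"x":0,"y":0,"z":0.004,"ax":0,"ay":0,"az":0,"hand":0.12}
    - {"x":0,"y":0,"z":0.008,"ax":0,"ay":0,"az":0,"hand":0.12}
    - {"x":0,"y":0,"z":0.008,"ax":0,"ay":0,"az":0,"hand":0.12}

```text
time: 15.1
ee_pos: [0.5316, -0.0082, 0.0897]
tcp_rot: [-1.463, -2.78, 0.0]
ft_force: [-0.1, -0.9, -1.1]
opening: 0.88
finger_force: 0.0
```

apply_moves:
  commands:
    - {"x":0,"y":0,"z":0.004,"ax":0,"ay":0,"az":0,"hand":0.12}
    - {"x":0,"y":0,"z":0.008,"ax":0,"ay":0,"az":0,"hand":0.12}
    - {"x":0,"y":0,"z":0.008,"ax":0,"ay":0,"az":0,"hand":0.12}

```text
time: 15.4
ee_pos: [0.5316, -0.0082, 0.0873]
tcp_rot: [-1.463, -2.78, 0.0]
ft_force: [0.8, 0.6, 0.2]
opening: 0.882
finger_force: 0.0
```

```bash
python3 -c "
from h import *
go(.5318,-.0083,.08,34.5)
g=cv2.cvtColor(viewer.capture('side'),cv2.COLOR_BGR2GRAY)
for v in (276,279,282,285,288):print(v,g[185:235,v])"
```

```text
t 15.4 pos [ 0.5316 -0.0082  0.0873] yaw 34.49 tiltz [-3.e-04  1.e-04 -1.e+00] F [0.8  0.57 0.23] op 0.882 gf 0.0
d [-0.0008  0.0004  0.0244] az -0.0001
276 [ 51  48  38  31  30  42  84 142 173 164 134 109 101 101 101 102 102 101
 118 144 145 128 119 117 111 110 111 102  81  57  45  40  40  40  41  44
  57  78  84  77  71  66  63  60  60  59  60  66  70  74]
279 [ 35  77 130 160 176 188 194 194 183 151 116 104 100 100 101 103 114 139
 160 170 172 153 130 127 129 131 129 126 108  74  44  33  28  24  18  19
  23  54  83  89  81  79  76  74  72  70  70  70  70  76]
282 [127 175 196 199 199 199 199 196 181 148 114 103 103 110 134 150 163 170
 171 175 176 155 132 130 131 125 126 128 114  81  47  31  30  23  17  15
  19  45  82  90  81  76  75  73  75  76  77  75  74  78]
285 [190 198 199 200 199 199 200 198 186 153 117 103 113 139 159 167 171 172
 173 175 173 153 133 128 127 127 127 124 104  75  51  45  42  42  41  40
  48  73  90  85  76  71  70  67  67  69  69  71  79  98]
288 [199 200 200 200 200 200 200 201 195 172 134 112 124 154 168 170 171 172
 175 175 159 138 121 112 107 106 108 102  81  60  51  50  51  48  49  53
  72  90  88  79  70  67  66  61  56  58  71  90 110 123]
```

apply_moves:
  commands:
    - {"x":0,"y":0,"z":0.004,"ax":0,"ay":0,"az":0,"hand":0.12}
    - {"x":0,"y":0,"z":0.008,"ax":0,"ay":0,"az":0,"hand":0.12}
    - {"x":0,"y":0,"z":0.008,"ax":0,"ay":0,"az":0,"hand":0.12}

```text
time: 15.75
ee_pos: [0.5316, -0.0082, 0.0849]
tcp_rot: [-1.463, -2.78, 0.0]
ft_force: [0.1, -0.1, 0.6]
opening: 0.876
finger_force: 0.0
```

apply_moves:
  commands:
    - {"x":0,"y":0,"z":0.003,"ax":0,"ay":0,"az":0,"hand":0.12}
    - {"x":0,"y":0,"z":0.006,"ax":0,"ay":0,"az":0,"hand":0.12}
    - {"x":0,"y":0,"z":0.006,"ax":0,"ay":0,"az":0,"hand":0.12}

```text
time: 16.05
ee_pos: [0.5318, -0.0082, 0.0846]
tcp_rot: [1.462, 2.78, -0.0]
ft_force: [-5.3, 1.4, 12.8]
opening: 0.879
finger_force: 6.6
```

apply_moves:
  commands:
    - {"x":0,"y":0,"z":0.003,"ax":0,"ay":0,"az":0,"hand":0.12}
    - {"x":0,"y":0,"z":0.006,"ax":0,"ay":0,"az":0,"hand":0.12}
    - {"x":0,"y":0,"z":0.006,"ax":0,"ay":0,"az":0,"hand":0.12}

```text
time: 16.35
ee_pos: [0.5319, -0.0082, 0.0844]
tcp_rot: [1.462, 2.779, -0.0]
ft_force: [-12.5, 2.4, 29.6]
opening: 0.881
finger_force: 15.2
```

apply_moves:
  commands:
    - {"x":0,"y":0,"z":-0.015,"ax":0,"ay":0,"az":0,"hand":0.12}
    - {"x":0,"y":0,"z":-0.035,"ax":0,"ay":0,"az":0,"hand":0.12}
    - {"x":0,"y":0,"z":-0.06,"ax":0,"ay":0,"az":0,"hand":0.12}
    - {"x":0,"y":0,"z":-0.06,"ax":0,"ay":0,"az":0,"hand":0.12}
    - {"x":0,"y":0,"z":-0.06,"ax":0,"ay":0,"az":0,"hand":0.12}
    - {"x":0,"y":0,"z":-0.06,"ax":0,"ay":0,"az":0,"hand":0.12}

```text
time: 16.95
ee_pos: [0.5315, -0.0082, 0.0992]
tcp_rot: [-1.463, -2.78, 0.0]
ft_force: [0.3, 0.0, -0.3]
opening: 0.88
finger_force: 0.0
```

```bash
python3 -c "
from h import *
go(.5318,-.0083,.098,34.5)
i=viewer.capture('side')
cv2.imwrite('pics/c8.png',crop(i,252,170,60,60,10))"
```

```text
t 16.95 pos [ 0.5315 -0.0082  0.0992] yaw 34.49 tiltz [-6.e-04  1.e-04 -1.e+00] F [ 0.26  0.   -0.28] op 0.88 gf 0.0
d [-0.0009  0.0005  0.0039] az -0.0001
```

View pics/c8.png

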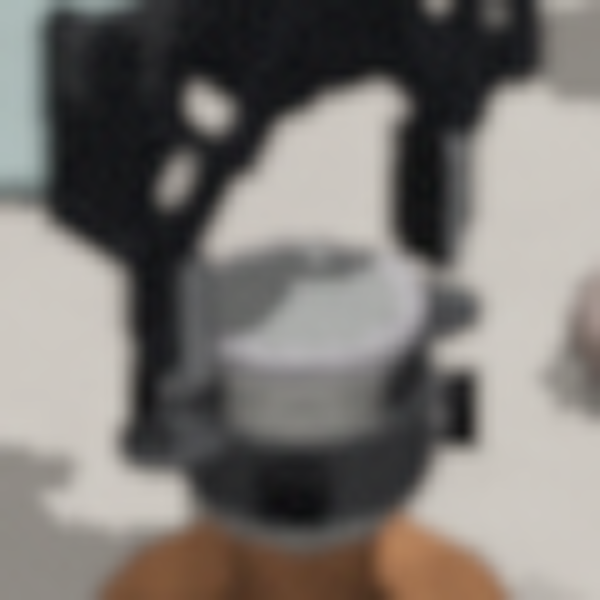

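apply_moves:
  commands:
    - {"x":0,"y":0,"z":0.009,"ax":0,"ay":0,"az":0,"hand":0.12}
    - {"x":0,"y":0,"z":0.009,"ax":0,"ay":0,"az":0,"hand":0.2}
    - {"x":0,"y":0,"z":0.009,"ax":0,"ay":0,"az":0,"hand":0.28}
    - {"x":0,"y":0,"z":0.009,"ax":0,"ay":0,"az":0,"hand":0.35}
    - {"x":0,"y":0,"z":0.009,"ax":0,"ay":0,"az":0,"hand":1}
    - {"x":0,"y":0,"z":0.009,"ax":0,"ay":0,"az":0,"hand":1}
    - {"x":0,"y":0,"z":0.009,"ax":0,"ay":0,"az":0,"hand":1}

```text
time: 17.7
ee_pos: [0.5319, -0.0082, 0.0974]
tcp_rot: [1.463, 2.78, 0.0]
ft_force: [-1.6, 0.8, 4.6]
opening: 0.658
finger_force: 62.4
```

apply_moves:
  commands:
    - {"x":0,"y":0,"z":-0.02,"ax":0,"ay":0,"az":0,"hand":1}
    - {"x":0,"y":0,"z":-0.06,"ax":0,"ay":0,"az":0,"hand":1}
    - {"x":0,"y":0,"z":-0.12,"ax":0,"ay":0,"az":0,"hand":1}
    - {"x":0,"y":0,"z":-0.18,"ax":0,"ay":0,"az":0,"hand":1}
    - {"x":0,"y":0,"z":-0.2,"ax":0,"ay":0,"az":0,"hand":1}
    - {"x":0,"y":0,"z":-0.2,"ax":0,"ay":0,"az":0,"hand":1}

```text
time: 18.3
ee_pos: [0.532, -0.0082, 0.1577]
tcp_rot: [1.462, 2.779, 0.001]
ft_force: [0.1, 0.5, -1.5]
opening: 0.662
finger_force: 63.6
```

```bash
python3 -c "
from h import *
go(.4235,.308,.15,34.5)"
```

```text
t 18.3 pos [ 0.532  -0.0082  0.1577] yaw 34.49 tiltz [ 1.9e-03 -4.0e-04 -1.0e+00] F [ 0.13  0.47 -1.55] op 0.662 gf 63.631635904312134
d [1.0737 0.2988 0.0247] az -0.0
```

apply_moves:
  commands:
    - {"x":0.1,"y":0.03,"z":0,"ax":0,"ay":0,"az":0,"hand":1}
    - {"x":0.25,"y":0.07,"z":0,"ax":0,"ay":0,"az":0,"hand":1}
    - {"x":0.4,"y":0.11,"z":0,"ax":0,"ay":0,"az":0,"hand":1}
    - {"x":0.55,"y":0.15,"z":0,"ax":0,"ay":0,"az":0,"hand":1}
    - {"x":0.7,"y":0.2,"z":0,"ax":0,"ay":0,"az":0,"hand":1}
    - {"x":0.85,"y":0.24,"z":0,"ax":0,"ay":0,"az":0,"hand":1}
    - {"x":0.95,"y":0.28,"z":0,"ax":0,"ay":0,"az":0,"hand":1}
    - {"x":1,"y":0.3,"z":0,"ax":0,"ay":0,"az":0,"hand":1}

```text
time: 19.1
ee_pos: [0.4345, 0.2923, 0.1559]
tcp_rot: [-1.459, -2.781, 0.001]
ft_force: [0.8, -0.8, -0.4]
opening: 0.658
finger_force: 63.7
```

apply_moves:
  commands:
    - {"x":0.07,"y":0,"z":0.06,"ax":0,"ay":0,"az":0,"hand":1}
    - {"x":0.07,"y":0,"z":0.15,"ax":0,"ay":0,"az":0,"hand":1}
    - {"x":0.07,"y":0,"z":0.24,"ax":0,"ay":0,"az":0,"hand":1}
    - {"x":0.07,"y":0,"z":0.3,"ax":0,"ay":0,"az":0,"hand":1}
    - {"x":0.07,"y":0,"z":0.38,"ax":0,"ay":0,"az":0,"hand":1}
    - {"x":0.07,"y":0,"z":0.41,"ax":0,"ay":0,"az":0,"hand":1}
    - {"x":0.07,"y":0,"z":0.41,"ax":0,"ay":0,"az":0,"hand":1}

```text
time: 19.8
ee_pos: [0.4233, 0.307, 0.0325]
tcp_rot: [-1.462, -2.778, 0.004]
ft_force: [-0.6, 0.8, -0.6]
opening: 0.651
finger_force: 63.8
```

```bash
python3 -c "
from h import *
go(.4235,.308,.014,34.5)"
```

```text
t 19.8 pos [0.4233 0.307  0.0325] yaw 34.49 tiltz [-0.0029 -0.0012 -1.    ] F [-0.62  0.8  -0.56] op 0.651 gf 63.77995848655701
d [0.0023 0.0028 0.0617] az -0.0001
```

apply_moves:
  commands:
    - {"x":0,"y":0,"z":0.01,"ax":0,"ay":0,"az":0,"hand":1}
    - {"x":0,"y":0,"z":0.02,"ax":0,"ay":0,"az":0,"hand":1}
    - {"x":0,"y":0,"z":0.03,"ax":0,"ay":0,"az":0,"hand":1}
    - {"x":0,"y":0,"z":0.03,"ax":0,"ay":0,"az":0,"hand":1}

```text
time: 20.2
ee_pos: [0.424, 0.3073, 0.0248]
tcp_rot: [-1.463, -2.78, 0.0]
ft_force: [-0.5, 0.1, -1.2]
opening: 0.656
finger_force: 63.8
```

apply_moves:
  commands:
    - {"x":0,"y":0,"z":0.004,"ax":0,"ay":0,"az":0,"hand":1}
    - {"x":0,"y":0,"z":0.008,"ax":0,"ay":0,"az":0,"hand":1}
    - {"x":0,"y":0,"z":0.008,"ax":0,"ay":0,"az":0,"hand":1}

```text
time: 20.5
ee_pos: [0.424, 0.3073, 0.0223]
tcp_rot: [-1.463, -2.78, 0.0]
ft_force: [-0.1, 0.3, -0.4]
opening: 0.661
finger_force: 63.8
```

apply_moves:
  commands:
    - {"x":0,"y":0,"z":0.004,"ax":0,"ay":0,"az":0,"hand":1}
    - {"x":0,"y":0,"z":0.008,"ax":0,"ay":0,"az":0,"hand":1}
    - {"x":0,"y":0,"z":0.008,"ax":0,"ay":0,"az":0,"hand":1}

```text
time: 20.8
ee_pos: [0.424, 0.3073, 0.0198]
tcp_rot: [-1.463, -2.78, 0.0]
ft_force: [-0.5, -0.7, -0.0]
opening: 0.656
finger_force: 63.8
```

apply_moves:
  commands:
    - {"x":0,"y":0,"z":0.004,"ax":0,"ay":0,"az":0,"hand":1}
    - {"x":0,"y":0,"z":0.004,"ax":0,"ay":0,"az":0,"hand":1}

```text
time: 21.0
ee_pos: [0.4242, 0.3074, 0.019]
tcp_rot: [1.463, 2.78, 0.0]
ft_force: [-1.4, -0.0, 2.4]
opening: 0.656
finger_force: 65.5
```

apply_moves:
  commands:
    - {"x":0,"y":0,"z":0.004,"ax":0,"ay":0,"az":0,"hand":1}
    - {"x":0,"y":0,"z":0.004,"ax":0,"ay":0,"az":0,"hand":1}

```text
time: 21.2
ee_pos: [0.4242, 0.3074, 0.0189]
tcp_rot: [1.463, 2.78, 0.0]
ft_force: [-5.3, -2.1, 17.2]
opening: 0.654
finger_force: 73.1
```

apply_moves:
  commands:
    - {"x":0,"y":0,"z":0.004,"ax":0,"ay":0,"az":0,"hand":1}
    - {"x":0,"y":0,"z":0.004,"ax":0,"ay":0,"az":0,"hand":1}

```text
time: 21.4
ee_pos: [0.4243, 0.3075, 0.0188]
tcp_rot: [1.462, 2.78, 0.0]
ft_force: [-9.4, -5.3, 30.1]
opening: 0.654
finger_force: 80.4
```

apply_moves:
  commands:
    - {"x":0,"y":0,"z":-0.008,"ax":0,"ay":0,"az":0,"hand":1}
    - {"x":0,"y":0,"z":-0.008,"ax":0,"ay":0,"az":0,"hand":1}
    - {"x":0,"y":0,"z":-0.008,"ax":0,"ay":0,"az":0,"hand":0}
    - {"x":0,"y":0,"z":-0.008,"ax":0,"ay":0,"az":0,"hand":0}
    - {"x":0,"y":0,"z":-0.008,"ax":0,"ay":0,"az":0,"hand":0}
    - {"x":0,"y":0,"z":-0.1,"ax":0,"ay":0,"az":0,"hand":0}
    - {"x":0,"y":0,"z":-0.25,"ax":0,"ay":0,"az":0,"hand":0}
    - {"x":0,"y":0,"z":-0.4,"ax":0,"ay":0,"az":0,"hand":0}

```text
time: 22.2
ee_pos: [0.4237, 0.3072, 0.1374]
tcp_rot: [-1.463, -2.779, 0.002]
ft_force: [0.9, -0.2, -0.2]
opening: 0.998
finger_force: 0.0
```

apply_moves:
  commands:
    - {"x":0,"y":0,"z":-0.2,"ax":0,"ay":0,"az":0,"hand":0}
    - {"x":0,"y":0,"z":-0.2,"ax":0,"ay":0,"az":0,"hand":0}
    - {"x":0,"y":0,"z":-0.2,"ax":0,"ay":0,"az":0,"hand":0}

```text
time: 22.5
ee_pos: [0.4246, 0.3076, 0.1978]
tcp_rot: [1.462, 2.778, 0.004]
ft_force: [0.2, 0.0, 0.2]
opening: 0.999
finger_force: 0.0
```

```bash
python3 -c "
from h import *
go(.4235,.308,.15,34.5)
i=viewer.capture('side')
cv2.imwrite('pics/c9.png',crop(i,190,120,160,120,5))"
```

```text
t 22.5 pos [0.4246 0.3076 0.1978] yaw 34.49 tiltz [ 0.0032  0.0013 -1.    ] F [0.2  0.04 0.21] op 0.999 gf 0.0
d [ 0.0033 -0.0029  0.1593] az -0.0
```

View pics/c9.png

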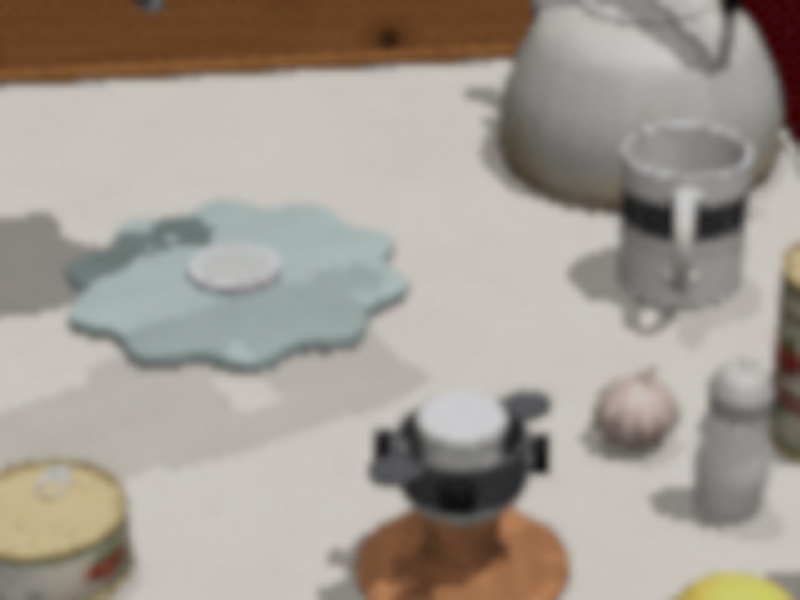

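The base lies flat in the middle of the trivet (crop 235,268). The ring sits level on the collar (crop 462,460) with the white head bare, and the bystanders have not moved.

```bash
python3 -c "
from h import *
print(onz('side',190+235/5,120+267/5,.018))
from station import workorder;print(workorder.close_job())"
```

```text
[0.42564267 0.30337199 0.018     ]
the job is handed in; nothing more can be done
None
```

The job is handed in at about 22.5 s: the tin's ring sits on the stand's collar, the freed base lies flat about 5 mm from the trivet's centre, the bystanders in the last picture look unmoved, and I have not seen the verdict.

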